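# Mark the test bar with the jig's push pins in order

## Task

Mark the steel bar in the jig: with the fingertips gently push down first the push pin with the wide round head, then the one with the square head, then the one with the narrow round head, each about a centimetre, and let it go. Leave the pin with the bar-shaped head up, pull no pin upward, and do not disturb the two weights and the jaw insert that stand round the jig.

Things in the scene. Friction and masses are not known exactly. Their poses are not given: they have to be found in the camera images.
- jig: grey marking jig fixed to the worktop: slab 100 mm (its x) by 300 mm (its y) with a flat steel bar lying along its y under a row of four small dark steel bridges 65 mm apart; origin at the centre of its underside on the worktop, x across the row, y along the row, z up
- bridge_wide: dark steel bridge, 80 mm (x) by 36 mm (y), fixed on the jig, top 55 mm above the worktop, with the steel push pin that has the wide round head; origin at worktop height straight below the pin, axes as the jig's. Which of the four places in the row it has changes
- wide_top (a point): centre of the top face of the push pin with the wide round head, a flat disc 40 mm in diameter; the head is 10 mm thick, its top about 95 mm above the worktop when up; moves with the pin
- pin_wide (a joint): how far the pin with the wide round head is pushed down, m: about 0 (up, at the start 0 to 0.002), hard stop at 0.022 (the head then still stands 3 mm clear of its bush). The push needed rises evenly from about 4 N at the start through 7 N at 0.010 to 10 N just before the stop; let go, the pin stays down where it is left, or rises back to about 0.013 if it was pushed farther. It counts as down from 0.007 on. Negative: drawn upward (to -0.010)
- bridge_square: dark steel bridge, 80 mm (x) by 36 mm (y), fixed on the jig, top 55 mm above the worktop, with the steel push pin that has the square head; origin at worktop height straight below the pin, axes as the jig's. Which of the four places in the row it has changes
- square_top (a point): centre of the top face of the push pin with the square head, 26 x 26 mm; the head is 10 mm thick, its top about 95 mm above the worktop when up; moves with the pin
- pin_square (a joint): how far the pin with the square head is pushed down, m: about 0 (up, at the start 0 to 0.002), hard stop at 0.022 (the head then still stands 3 mm clear of its bush). The push needed rises evenly from about 4 N at the start through 7 N at 0.010 to 10 N just before the stop; let go, the pin stays down where it is left, or rises back to about 0.013 if it was pushed farther. It counts as down from 0.007 on. Negative: drawn upward (to -0.010)
- bridge_narrow: dark steel bridge, 80 mm (x) by 36 mm (y), fixed on the jig, top 55 mm above the worktop, with the steel push pin that has the narrow round head; origin at worktop height straight below the pin, axes as the jig's. Which of the four places in the row it has changes
- narrow_top (a point): centre of the top face of the push pin with the narrow round head, 14 mm in diameter; the head is 10 mm thick, its top about 95 mm above the worktop when up; moves with the pin
- pin_narrow (a joint): how far the pin with the narrow round head is pushed down, m: about 0 (up, at the start 0 to 0.002), hard stop at 0.022 (the head then still stands 3 mm clear of its bush). The push needed rises evenly from about 4 N at the start through 7 N at 0.010 to 10 N just before the stop; let go, the pin stays down where it is left, or rises back to about 0.013 if it was pushed farther. It counts as down from 0.007 on. Negative: drawn upward (to -0.010)
- bridge_bar: dark steel bridge, 80 mm (x) by 36 mm (y), fixed on the jig, top 55 mm above the worktop, with the steel push pin that has the bar-shaped head; origin at worktop height straight below the pin, axes as the jig's. Which of the four places in the row it has changes
- bar_top (a point): centre of the top face of the push pin with the bar-shaped head, 46 mm long across the jig (along the bridge's x) and 10 mm wide; this pin throws the bar out and is to be left up; the head is 10 mm thick, its top about 95 mm above the worktop when up; moves with the pin
- pin_bar (a joint): how far the pin with the bar-shaped head is pushed down, m: about 0 (up, at the start 0 to 0.002), hard stop at 0.022 (the head then still stands 3 mm clear of its bush). The push needed rises evenly from about 4 N at the start through 7 N at 0.010 to 10 N just before the stop; let go, the pin stays down where it is left, or rises back to about 0.013 if it was pushed farther. It counts as down from 0.007 on. Negative: drawn upward (to -0.010)
- weight_500g: brass-coloured check weight with a knob, 38 mm in diameter, 62 mm high, loose, in front of the jig; origin at the centre of its underside; to be left alone
- weight_200g: brass-coloured check weight with a knob, 28 mm in diameter, 46 mm high, loose, in front of the jig; origin at the centre of its underside; to be left alone
- jaw_insert: serrated steel jaw insert, 25 x 50 x 13 mm, loose, behind the jig; origin at the centre of its underside; to be left alone

How it is judged:
By the outcome, as a careful person would: the job done as asked, in the order asked, and still so for the second after the job is handed in, with the robot touching nothing.
It also fails if it takes over 32 s, if anything falls off the work surface, if the arm or the gripper's body presses on something with over 40 N, if the wrist force passes 120 N, or if a joint passes its speed limit or range.

## Robot

A 7-joint arm with a two-finger parallel gripper is mounted at the origin on a cart in front of the work surface, level with it; the furniture and walls round the work are solid. World frame = base frame: x ahead of the robot, y to its left, z up, the work surface at z = 0. Lengths are in m, angles in rad, forces in N, time in s.
With the tool pointing down it reaches from about 0.425 to 0.875 m from the base axis. Payload 9.9 kg.
Tool frame: the origin (TCP) lies midway between the tips of the shut fingers; the grasp point (between the pads) lies 19 mm behind it; z points along the fingers, y is the direction in which the jaws open and shut (so a half turn about z gives the same grasp; the last joint's range is limited). The gripper opens to 85 mm and grips with 20 to 120 N. Pads are 22 mm wide; open, the fingers measure 114 mm over their backs; the gripper's body (76 mm by 85 mm) begins 54 mm behind the grasp point. The pads swing forward as they close: fully open they stand 13 mm farther back than shut.
Start: joints at [-1.189, 0.576, 0.025, 1.437, -0.015, 1.129, -0.057], TCP at [0.303, 0.603, 0.231] pointing down, gripper open.
Joint ranges: [-2.76, 2.76], [-0.34, 2.15], [-1.52, 1.57], [0.19, 2.46], [-1.09, 4.23], [0.17, 1.99], [-2.82, 2.82]. Speed limits (rad/s): [2.22, 2.22, 3.01, 3.01, 3.14, 3.14, 3.14].

## Interface

Orientations are given as a rotation vector (axis times angle).
In Python, from station import bot, imaging, finder gives the robot as it stands.
- The arm moves only by the tool send_rows, never from a script. Its argument "plan" is text: rows parted by semicolons, each of 7 numbers parted by spaces: the shift along the tool's x, y, z scaled (see below), then the turn, a rotation vector about the tool's x, y, z scaled (see below), then the opening, from 0 (shut) to 1 (fully open). A call has 1 to 20 rows; each row shifts and turns the pose as measured when the row begins, along the tool's axes as they then stand; what a row does not reach is not made up. The controller multiplies each number of a shift by 200 mm and each number of a turn by pi/2 rad. A row lasts 1/12 s, in which the tool goes at most 41.7 mm and 7.16 degrees, less where a joint would pass 70% of its speed; a pose out of reach is approached as far as the arm can. A call with a number of a shift or a turn outside -1 to 1 is refused whole. A call with a gripper value outside its range is refused whole. The fingers move at their own pace and stop on an object; the grip force is fixed at half the most. Time passes only in rows, so rows that do not move let the fingers close. It gives the time, the measured TCP pose, the force and the opening at its end, in the units of the state.
- bot.read_state(): the state, without advancing time (a new reading comes with each control period).
- imaging.snapshot(name): name is "scene" or "top" or "wrist"; returns the picture (400x640x3 uint8, red, green, blue); there is no depth.
- imaging.camera_model(name): a dict with "mtx" (3x3 intrinsics, pixels), "world_to_cam" (4x4, takes a point from world to camera coordinates); the wrist camera has in their place "hand_eye" (4x4, takes a point from camera to tool coordinates, whose origin is the TCP and whose axes are the flange's). Camera axes: x right, y down, z forward; pixel columns grow to the right and rows downward; lengths in m; the calibration is good to about 2 mm. A picture is of the moment at which its call begins: read the wrist's pose just before it. camera_model takes no time and is no camera call.
- bot.hand_in(): hands the job in, once; it reports no verdict.
Trained networks look in the newest picture that a camera, given by its name, has taken for a name from the list of things; names that differ only in an ending like _2 or _b are one class to them, and where a whole thing is asked for, a point or a joint stands for the part that bears it (a point fixed in the world has none). Each returns a list of dicts, best first, with "confidence" (0 to 1); they miss things now and then, are a little off and sometimes report something else, mostly with a low value. They report only what shows in the picture. A call takes as long as a camera call.
- finder.boxes_of(camera, label): "box" ([centre column, centre row, width, height] in pixels, round what is visible of it).
- finder.spot_point(camera, label): "centre" ([column, row] in pixels: a listed point, or the origin of a listed thing).
The state is a dict: "time_s": time; "joints": joint angles; "dq": joint speeds; "effort": joint torques, N m; "position": TCP position; "eef_rot": TCP orientation; "force": force on the tool from outside, world axes, zero at the start; "torque": the same for the moment, N m; "gripper_width": opening from 0.0 (shut) to 1.0 (fully open).
Only numpy, scipy, OpenCV 4.12 (cv2) and the standard library are available. Lean on these libraries where they do the work, as an engineer would, in place of code of your own. Each camera call takes 0.05 s, during which the arm holds its last target. There are 200 camera calls.

## Working session

There is one attempt and no reset: what is moved stays moved. The work goes in short steps, Python scripts to look and compute and a tool call to move; the robot and the scene stay as the last step left them, time stands still between calls to the robot, and variables do not carry over. Pictures are saved under pics/ and viewed, about 8 in all and at most 12, crops included, and the job is handed in when it is done.

Besides the shell and the picture viewer there is one more tool, called after ">>>" in YAML: its name, and indented under it one key for each argument. send_rows: Moves the arm, as the interface text tells. Shifts and turns lie within -1 to 1; 1 stands for 200 mm of shift or pi/2 rad of turn. Its arguments: {"type":"object","properties":{"plan":{"type":"string"}},"required":["plan"]}

```bash
ls; mkdir -p pics; cat > h.py <<'E'
import numpy as np, cv2
from scipy.spatial.transform import Rotation as R
from station import bot, imaging, finder
def ray(cam,px,T=None):
    m=imaging.camera_model(cam);K=np.array(m["mtx"])
    d=np.linalg.inv(K)@[px[0],px[1],1]
    if cam=="wrist": M=T@np.array(m["hand_eye"])
    else: M=np.linalg.inv(np.array(m["world_to_cam"]))
    return M[:3,3],M[:3,:3]@d
def atz(cam,px,z,T=None):
    o,d=ray(cam,px,T); return o+d*(z-o[2])/d[2]
def pose():
    s=bot.read_state();T=np.eye(4);T[:3,3]=s["position"];T[:3,:3]=R.from_rotvec(s["eef_rot"]).as_matrix();return s,T
def save(n,im): cv2.imwrite(f"pics/{n}.png",im[:,:,::-1])
E
python3 - <<'E'
from h import *
np.set_printoptions(precision=4,suppress=True)
s,T=pose();print(s["time_s"],T,s["force"])
for c in ("top","scene"):
    save(c,imaging.snapshot(c))
    for l in ["wide_top","square_top","narrow_top","bar_top"]:
        for d in finder.spot_point(c,l)[:2]: print(c,l,d["confidence"],np.array(d["centre"]),atz(c,d["centre"],.094))
for l in ["jig","weight_500g","weight_200g","jaw_insert"]:
    finder
    imaging
E
```

```text
pics
0.0 [[-0.8935  0.4491 -0.0007  0.303 ]
 [ 0.4491  0.8935 -0.0015  0.6027]
 [-0.0001 -0.0017 -1.      0.2304]
 [ 0.      0.      0.      1.    ]] [-0.4254 -0.0152 -0.3869]
top wide_top 0.64 [324.4 193.8] [0.547  0.0144 0.094 ]
top square_top 0.47 [354.9 193.3] [ 0.548  -0.0461  0.094 ]
top narrow_top 0.43 [388.1 200. ] [ 0.5346 -0.1117  0.094 ]
top bar_top 0.62 [292.5 188.7] [0.5572 0.0777 0.094 ]
top bar_top 0.57 [347.8 203.3] [ 0.528  -0.0319  0.094 ]
scene wide_top 0.67 [303.6 182.9] [0.5546 0.0741 0.094 ]
scene wide_top 0.65 [314.4 242.5] [ 0.4756 -0.0872  0.094 ]
scene square_top 0.57 [334.8 216.5] [ 0.5411 -0.0461  0.094 ]
scene bar_top 0.76 [304.7 181.8] [0.5583 0.0764 0.094 ]
```

```bash
python3 - <<'E'
import cv2
a=cv2.imread("pics/top.png")[140:260,240:440];b=cv2.imread("pics/scene.png")[130:290,230:430]
cv2.imwrite("pics/c1.png",cv2.resize(a,None,fx=4,fy=4,interpolation=2));cv2.imwrite("pics/c2.png",cv2.resize(b,None,fx=3.5,fy=3.5,interpolation=2))
E
```

```text
(no output)
```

View pics/c1.png

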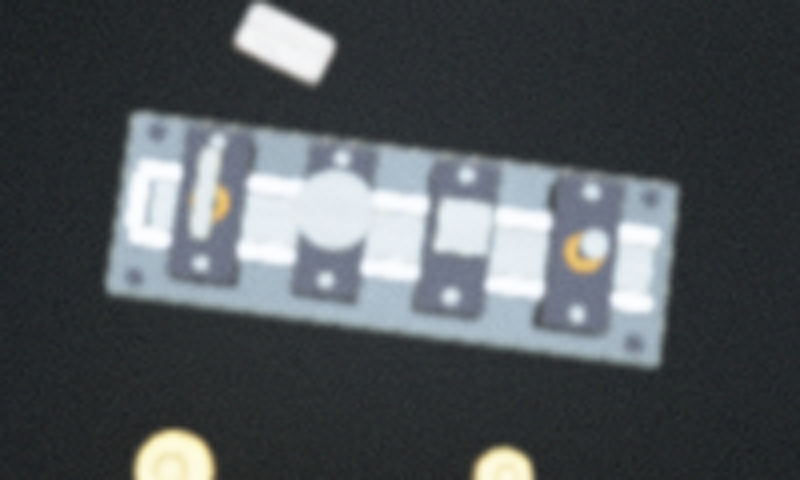

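View pics/c2.png

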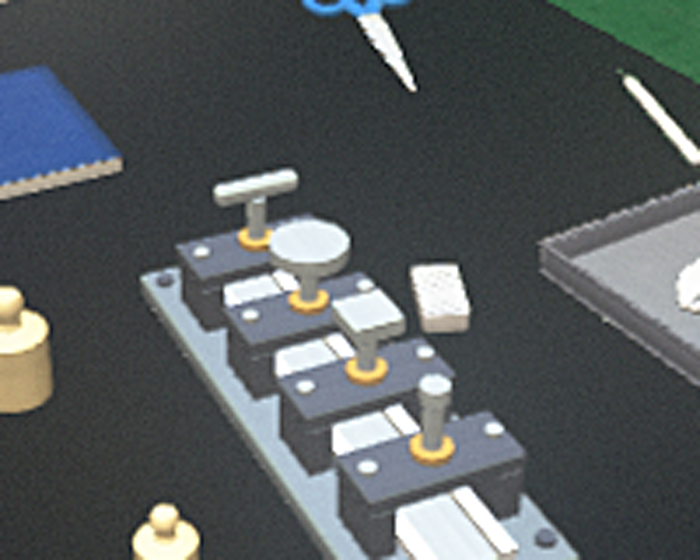

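The top view shows the row from left to right as bar (crop 206,190), wide disc (334,209), square (463,227) and narrow (594,244). The scene view shows the same order. The weights are in front of the jig and the insert is behind it.

```bash
python3 - <<'E'
from h import *
np.set_printoptions(precision=4,suppress=True)
t=[(206,190),(334,209),(463,227),(594,244)];s=[(256,185),(310,241),(368,311),(434,384)]
A=[atz("top",((x+.5)/4-.5+240,(y+.5)/4-.5+140),.094)[:2] for x,y in t]
B=[atz("scene",((x+.5)/3.5-.5+230,(y+.5)/3.5-.5+130),.094)[:2] for x,y in s]
for P in(A,B):
    P=np.array(P);print(P,np.linalg.norm(np.diff(P,axis=0),axis=1))
    d=P[3]-P[0];d/=np.linalg.norm(d);c=P.mean(0);print("fit",d,[c+d*.065*k for k in(-1.5,-.5,.5,1.5)])
print(imaging.camera_model("wrist")["hand_eye"],imaging.camera_model("wrist")["mtx"])
E
```

```text
[[ 0.5603  0.0805]
 [ 0.5508  0.0169]
 [ 0.5419 -0.047 ]
 [ 0.5334 -0.1118]] [0.0643 0.0645 0.0653]
fit [-0.1387 -0.9903] [array([0.5601, 0.0812]), array([0.5511, 0.0168]), array([ 0.5421, -0.0475]), array([ 0.5331, -0.1119])]
[[ 0.5541  0.0762]
 [ 0.5481  0.0149]
 [ 0.5378 -0.0509]
 [ 0.5303 -0.1127]] [0.0616 0.0666 0.0623]
fit [-0.1248 -0.9922] [array([0.5548, 0.0786]), array([0.5466, 0.0141]), array([ 0.5385, -0.0504]), array([ 0.5304, -0.1149])]
[[-0.0001 -0.9585 -0.285   0.0722]
 [ 1.     -0.     -0.0003  0.0002]
 [ 0.0003 -0.285   0.9585 -0.1434]
 [ 0.      0.      0.      1.    ]] [[280.4198   0.     318.3651]
 [  0.     280.4198 203.6468]
 [  0.       0.       1.    ]]
```

>>> send_rows:
  plan: "-.151 -.129 .009 0 0 0 0;-.151 -.129 .009 0 0 0 0;-.151 -.129 .009 0 0 0 0;-.151 -.129 .009 0 0 0 0;-.151 -.129 .009 0 0 0 0;-.151 -.129 .009 0 0 0 0;-.151 -.129 .009 0 0 0 0;-.151 -.129 .009 0 0 0 0;-.151 -.129 .009 0 0 0 0;-.151 -.129 .009 0 0 0 0;-.151 -.129 .009 0 0 0 0;-.151 -.129 .009 0 0 0 0;-.151 -.129 .009 0 0 0 0;-.151 -.129 .009 0 0 0 0;-.151 -.129 .009 0 0 0 0;-.151 -.129 .009 0 0 0 0"

```text
time_s: 1.83
position: [0.5576, 0.0045, 0.1992]
eef_rot: [0.696, 3.062, 0.017]
force: [0.5, 0.7, -0.6]
gripper_width: -0.0
```

>>> send_rows:
  plan: "0 0 0 0 0 .079 0;0 0 0 0 0 .079 0;0 0 0 0 0 .079 0;0 0 0 0 0 .079 0;0 0 0 0 0 .079 0;0 0 0 0 0 .079 0;0 0 0 0 0 .079 0;0 0 0 0 0 .079 0;0 0 0 0 0 .079 0;0 0 0 0 0 .079 0;0 0 0 0 0 0 0"

```text
time_s: 2.75
position: [0.5616, -0.0135, 0.2004]
eef_rot: [2.366, 2.063, 0.016]
force: [0.5, -0.6, -0.2]
gripper_width: -0.002
```

```bash
python3 - <<'E'
from h import *
np.set_printoptions(precision=4,suppress=True)
s,T=pose();print(s["time_s"],T)
im=imaging.snapshot("wrist");save("w1",im)
for l in ["wide_top","square_top","narrow_top","bar_top"]:
    for d in finder.spot_point("wrist",l)[:2]: print(l,d["confidence"],np.array(d["centre"]),atz("wrist",d["centre"],.094,T))
E
```

```text
2.75 [[ 0.1362  0.9906  0.0094  0.5616]
 [ 0.9907 -0.1362  0.0045 -0.0135]
 [ 0.0058  0.0087 -0.9999  0.2004]
 [ 0.      0.      0.      1.    ]]
wide_top 0.61 [300.7 175.3] [0.5505 0.0138 0.094 ]
square_top 0.81 [303.6 238.8] [ 0.5438 -0.0478  0.094 ]
bar_top 0.6 [296.4  99.1] [0.5569 0.0781 0.094 ]
```

View pics/w1.png

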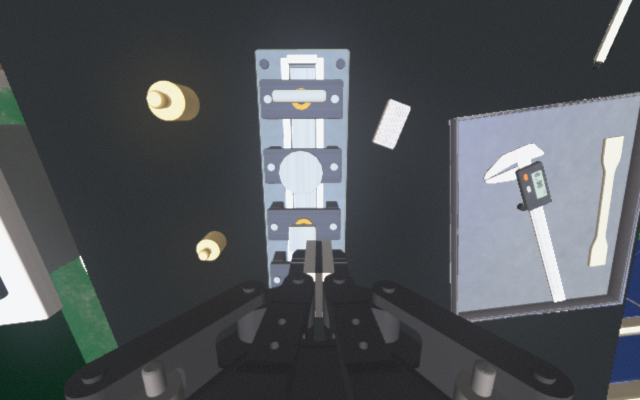

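The wrist view confirms the wide disc at (301,173), with the bar head above it at (299,97) and the square head below it, partly hidden by the fingers. All three cameras agree to about 4 mm. I'll move above the wide head next.

>>> send_rows:
  plan: ".06 -.035 .05 0 0 0 0;.05 -.03 .1 0 0 0 0;.02 -.01 .1 0 0 0 0;0 0 .08 0 0 0 0;0 0 .04 0 0 0 0;0 0 .01 0 0 0 0;0 0 0 0 0 0 0"

```text
time_s: 3.58
position: [0.552, 0.0143, 0.1235]
eef_rot: [2.343, 2.085, 0.023]
force: [0.2, -0.5, 0.4]
gripper_width: -0.001
```

>>> send_rows:
  plan: "0 -.005 .05 0 0 0 0;0 -.004 .04 0 0 0 0;0 0 .015 0 0 0 0;0 0 .01 0 0 0 0;0 0 0 0 0 0 0"

```text
time_s: 4.0
position: [0.5521, 0.0136, 0.1004]
eef_rot: [2.342, 2.084, 0.028]
force: [-0.5, 0.6, 0.1]
gripper_width: 0.003
```

>>> send_rows:
  plan: "0 -.005 .015 0 0 0 0;0 0 .01 0 0 0 0;0 0 .01 0 0 0 0;0 0 .01 0 0 0 0;0 0 .01 0 0 0 0"

```text
time_s: 4.42
position: [0.5518, 0.0136, 0.0899]
eef_rot: [2.341, 2.083, 0.03]
force: [-1.7, -0.5, 4.7]
gripper_width: 0.001
```

>>> send_rows:
  plan: "0 0 .01 0 0 0 0;0 0 .01 0 0 0 0;0 0 .008 0 0 0 0;0 0 0 0 0 0 0"

```text
time_s: 4.75
position: [0.5518, 0.0136, 0.0845]
eef_rot: [2.341, 2.083, 0.031]
force: [-0.2, -0.3, 0.7]
gripper_width: 0.001
```

>>> send_rows:
  plan: "0 0 .008 0 0 0 0"

```text
time_s: 4.83
position: [0.5519, 0.0136, 0.0832]
eef_rot: [2.341, 2.083, 0.032]
force: [-2.7, -0.7, 7.1]
gripper_width: 0.001
```

>>> send_rows:
  plan: "0 0 .006 0 0 0 0"

```text
time_s: 4.92
position: [0.5519, 0.0136, 0.0822]
eef_rot: [2.341, 2.083, 0.032]
force: [-1.1, 0.7, 7.4]
gripper_width: -0.001
```

>>> send_rows:
  plan: "0 0 -.06 0 0 0 0;0 0 -.08 0 0 0 0;0 0 -.06 0 0 0 0;0 0 -.02 0 0 0 0;-.05 0 0 0 0 0 0;-.1 -.005 0 0 0 0 0;-.1 -.005 0 0 0 0 0;-.05 0 0 0 0 0 0;-.015 0 0 0 0 0 0;0 0 0 0 0 0 0"

```text
time_s: 5.75
position: [0.5403, -0.0525, 0.1229]
eef_rot: [2.34, 2.086, 0.028]
force: [0.2, -0.2, 0.6]
gripper_width: 0.002
```

```bash
python3 - <<'E'
from h import *
np.set_printoptions(precision=4,suppress=True)
s,T=pose();print(s["time_s"],T,s["force"])
im=imaging.snapshot("wrist");save("w2",im)
for l in ["wide_top","square_top","narrow_top","bar_top"]:
    for d in finder.spot_point("wrist",l)[:2]: print(l,d["confidence"],np.array(d["centre"]),atz("wrist",d["centre"],.094,T),atz("wrist",d["centre"],.084,T))
for g in [(.5415,-.0485),(.533,-.113)]: print(T[:3,:3].T@(np.array([*g,T[2,3]])-T[:3,3])/.2)
E
```

```text
5.75 [[ 0.1143  0.9933  0.0175  0.5403]
 [ 0.9934 -0.1145  0.0071 -0.0525]
 [ 0.009   0.0166 -0.9998  0.1229]
 [ 0.      0.      0.      1.    ]] [ 0.1919 -0.1598  0.619 ]
wide_top 0.89 [323.5 126.8] [0.5521 0.0156 0.094 ] [0.5525 0.0155 0.084 ]
square_top 0.98 [319.9 227.1] [ 0.5428 -0.0473  0.094 ] [ 0.5426 -0.0512  0.084 ]
narrow_top 0.59 [317. 315.] [ 0.533  -0.1146  0.094 ] [ 0.5322 -0.1223  0.084 ]
bar_top 0.45 [318.4 126.4] [0.5491 0.0162 0.094 ] [0.5493 0.0161 0.084 ]
[0.0207 0.0038 0.0003]
[-0.3045 -0.0015 -0.0028]
```

View pics/w2.png

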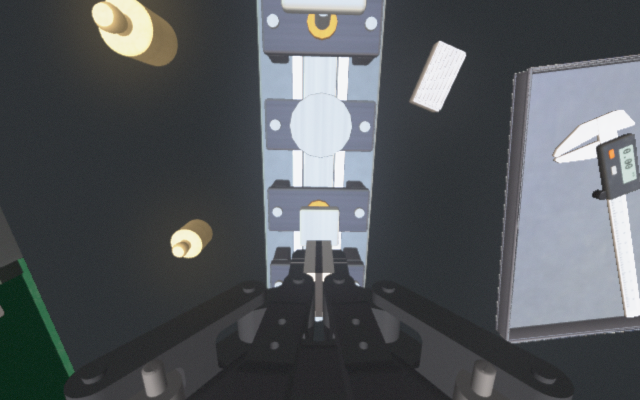

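The square head shows at (320,227), which puts it at about (0.542,-0.048). I'll correct the small tilt and go down.

>>> send_rows:
  plan: ".012 .004 .03 .005 -.003 0 0;.01 .003 .045 .005 -.003 0 0;0 0 .03 0 0 0 0;0 0 .015 0 0 0 0;0 0 .005 0 0 0 0"

```text
time_s: 6.42
position: [0.5438, -0.0422, 0.0952]
eef_rot: [-2.336, -2.1, 0.0]
force: [0.7, -0.5, -0.1]
gripper_width: 0.001
```

>>> send_rows:
  plan: "0 0 .01 0 0 0 0;0 0 .01 0 0 0 0;0 0 .01 0 0 0 0;0 0 .01 0 0 0 0"

```text
time_s: 6.75
position: [0.5438, -0.0421, 0.0869]
eef_rot: [-2.336, -2.1, -0.0]
force: [-2.9, 0.8, 5.6]
gripper_width: -0.003
```

>>> send_rows:
  plan: "0 0 .009 0 0 0 0;0 0 .009 0 0 0 0"

```text
time_s: 6.92
position: [0.5437, -0.0421, 0.0839]
eef_rot: [-2.336, -2.099, -0.002]
force: [-1.7, -0.0, 7.8]
gripper_width: -0.001
```

>>> send_rows:
  plan: "0 0 .006 0 0 0 0"

```text
time_s: 7.0
position: [0.5437, -0.0421, 0.083]
eef_rot: [-2.337, -2.099, -0.003]
force: [-1.2, 1.1, 7.4]
gripper_width: 0.001
```

>>> send_rows:
  plan: "0 0 -.06 0 0 0 0;0 0 -.08 0 0 0 0;0 0 -.06 0 0 0 0;0 0 -.02 0 0 0 0;-.05 0 0 0 0 0 0;-.1 -.005 0 0 0 0 0;-.1 -.005 0 0 0 0 0;-.06 0 0 0 0 0 0;-.02 0 0 0 0 0 0;-.01 0 0 0 0 0 0;0 0 0 0 0 0 0"

```text
time_s: 7.92
position: [0.5321, -0.1149, 0.1255]
eef_rot: [-2.337, -2.096, -0.001]
force: [-0.0, -0.0, 0.4]
gripper_width: -0.001
```

```bash
python3 - <<'E'
from h import *
np.set_printoptions(precision=4,suppress=True)
s,T=pose();print(s["time_s"],T,s["force"])
im=imaging.snapshot("wrist");save("w3",im)
for l in ["wide_top","square_top","narrow_top"]:
    for d in finder.spot_point("wrist",l)[:2]: print(l,d["confidence"],np.array(d["centre"]),atz("wrist",d["centre"],.094,T),atz("wrist",d["centre"],.084,T))
for g in [(.533,-.1135)]: print(T[:3,:3].T@(np.array([*g,T[2,3]])-T[:3,3])/.2)
E
```

```text
7.9167 [[ 0.1082  0.9941 -0.0015  0.5321]
 [ 0.9941 -0.1082  0.0023 -0.1149]
 [ 0.0021 -0.0017 -1.      0.1255]
 [ 0.      0.      0.      1.    ]] [-0.041  -0.0184  0.4499]
wide_top 0.67 [326.1  13.1] [0.5505 0.0121 0.094 ] [0.5511 0.0153 0.084 ]
square_top 0.81 [323.6 129.8] [ 0.5429 -0.0486  0.094 ] [ 0.543  -0.0489  0.084 ]
narrow_top 0.75 [318.8 228.7] [ 0.5331 -0.1119  0.094 ] [ 0.5327 -0.1158  0.084 ]
[0.0075 0.0037 0.    ]
```

View pics/w3.png

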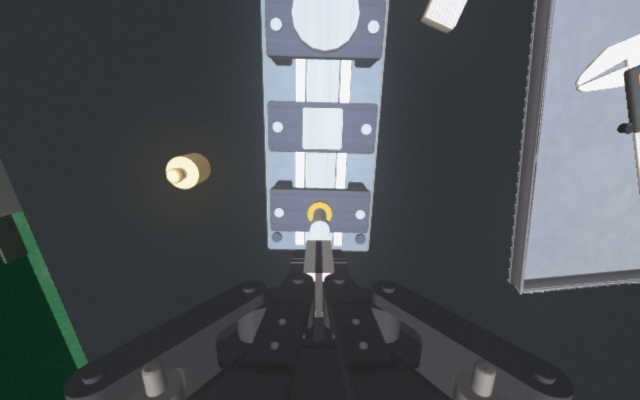

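The narrow head is at (319,229), so about (0.533,-0.112). The TCP is within 3 mm of it, so I'll go down.

>>> send_rows:
  plan: ".007 .003 .03 0 0 0 0;0 0 .05 0 0 0 0;0 0 .035 0 0 0 0;0 0 .015 0 0 0 0;0 0 .005 0 0 0 0"

```text
time_s: 8.53
position: [0.5339, -0.1088, 0.0955]
eef_rot: [-2.329, -2.104, -0.003]
force: [-0.4, -0.9, -0.6]
gripper_width: -0.0
```

>>> send_rows:
  plan: "0 0 .01 0 0 0 0;0 0 .01 0 0 0 0;0 0 .01 0 0 0 0;0 0 .01 0 0 0 0"

```text
time_s: 8.87
position: [0.5339, -0.1087, 0.0872]
eef_rot: [-2.329, -2.103, -0.003]
force: [-2.6, 1.8, 5.9]
gripper_width: 0.0
```

>>> send_rows:
  plan: "0 0 .009 0 0 0 0;0 0 .009 0 0 0 0"

```text
time_s: 9.03
position: [0.5339, -0.1087, 0.0841]
eef_rot: [-2.329, -2.103, -0.004]
force: [-3.0, 0.6, 7.3]
gripper_width: 0.0
```

>>> send_rows:
  plan: "0 0 .006 0 0 0 0"

```text
time_s: 9.12
position: [0.5339, -0.1087, 0.0832]
eef_rot: [-2.329, -2.103, -0.005]
force: [-2.8, -0.4, 6.9]
gripper_width: -0.001
```

>>> send_rows:
  plan: "0 0 -.06 0 0 0 0;0 0 -.1 0 0 0 0;0 0 -.15 0 0 0 0;0 0 -.15 0 0 0 0;.1 0 -.1 0 0 0 0;.15 0 -.05 0 0 0 0;.15 0 0 0 0 0 0;.1 0 0 0 0 0 0;.05 0 0 0 0 0 0;0 0 0 0 0 0 0;0 0 0 0 0 0 0"

```text
time_s: 10.03
position: [0.5456, 0.001, 0.2116]
eef_rot: [-2.337, -2.096, -0.006]
force: [-0.8, -0.3, 0.9]
gripper_width: 0.0
```

```bash
python3 - <<'E'
from h import *
np.set_printoptions(precision=4,suppress=True)
s,T=pose();print(s["time_s"],T,s["force"])
w=imaging.snapshot("wrist");b=imaging.snapshot("scene")[130:290,230:430]
b=cv2.resize(b,None,fx=3.5,fy=3.5,interpolation=2)
save("end_s",b);save("end_w",w)
E
```

```text
10.0333 [[ 0.1082  0.9941  0.0014  0.5456]
 [ 0.9941 -0.1082  0.0046  0.001 ]
 [ 0.0047  0.0009 -1.      0.2116]
 [ 0.      0.      0.      1.    ]] [-0.7607 -0.2787  0.9004]
```

View pics/end_s.png

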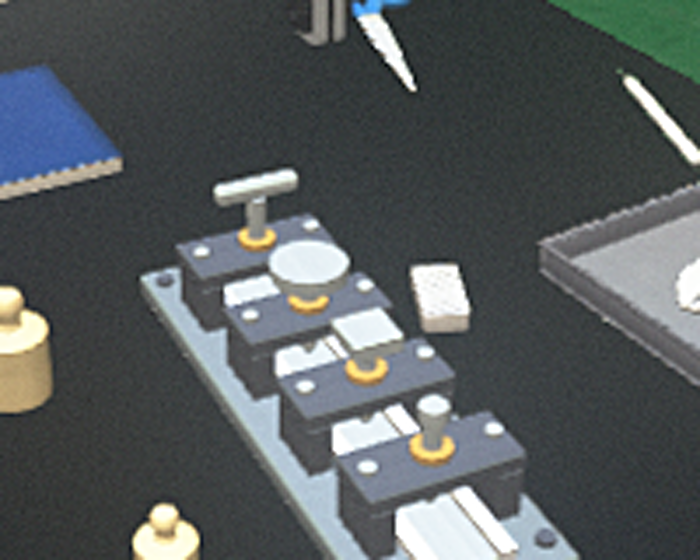

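View pics/end_w.png

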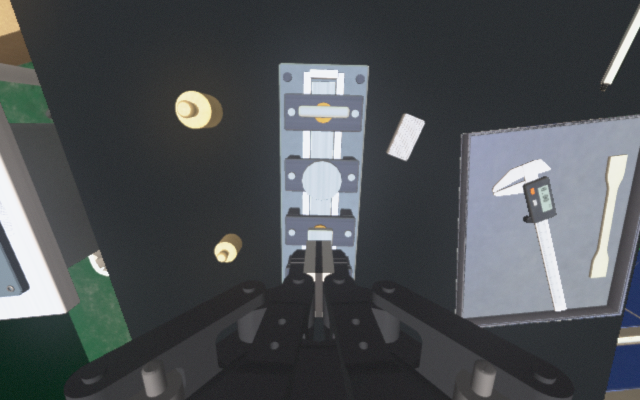

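In the scene crop, the wide, square and narrow heads each dropped about 20 px (241→262, 311→331, 384→404). The bar head is still at (256,185), and the weights and insert have not moved. The gripper is clear, so I'm handing in.

```bash
python3 -c "
from station import bot
print(bot.hand_in())"
```

```text
the job is handed in; nothing more can be done
None
```

I pushed the wide round pin down first, then the square one, then the narrow round one, using the shut fingertips, and handed the job in at about 10 s of the 32 s allowed.

- **Depth:** each push was about 11–12 mm by fingertip height, ending at 83, 83 and 84 mm or just below from a nominal 95 mm. The force at the end of each push was about 7 N, which fits roughly 10 mm.
- **Last pictures:** all three heads stayed down by about the same amount. The bar-headed pin, both weights and the jaw insert are where they were. The gripper was shut and clear, about 0.21 m above the worktop.
- **Where things disagreed:**
  - The cameras differed by up to about 6 mm on head positions, most for the bar head, which I did not touch.
  - The square head was pressed about 6 mm off centre and the narrow one about 3 mm off, both still on the head.
  - Some of the network's low-confidence labels were wrong (for example, it called other heads the bar or the wide one), so I checked them against the pictures.
- **Not checked:** I judged final pin depth only from fingertip height, force and the pictures.

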